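Clamp the pipe section on the sloping panel

TASK

Lay the loose copper pipe section, the one with the eight-sided brass nut, in the two open snap clamps of the lower line on the sloping panel: fully down in both saddles, with its nut midway between the clamps. Then press down every clamp strap that is still open, the two over this pipe and the one left open on the upper line, until each snaps past its catch and stays shut by itself. Leave the other things on the bench where they are.

Things in the scene. Friction and masses are not known exactly. Their poses are not given: they have to be found in the camera images.
- pipe: the loose pipe section: copper, 200 mm long, 35 mm diameter, 0.4 to 0.7 kg; at mid-length an eight-sided brass nut (50 mm across flats, 44 mm long) with a 43 mm round collar 10 mm beyond it each side. It lies on a flat of the nut, so two flats are upright. Origin on its axis at mid-length, 25 mm above the bench; x along the pipe. Its ends are alike and its roll is free.
- panel: plywood panel leaning 35 deg from level on a fixed steel stand. Origin on its face, under the middle of the lower (empty) line. x up the slope, y along the pipe lines (level), z out of the face. Face: x -80 to 210, y -140 to 140 mm. Lower line at x = 0, upper at x = 140 mm. Each line has 2 clamps at y = +-72 mm, 26 mm wide along y, feet from 40 mm below to 38 mm above the line.
- run_mid (a point): middle of the lower line's pipe axis, 34 mm out from the face, midway between clamps a and b; the pipe's middle belongs here. Each clamp's saddle is a U channel, 39 mm wide inside, floor 16.5 mm and rounded wall tops 32 mm above the board: the pipe goes in straight towards the board, rests on the floor and may lie up to 2 mm down the slope.
- upper_mid (a point): middle of the upper line's pipe axis, 34 mm out from the face. A like pipe section is already fixed here, nut in the middle. One of its two clamps is shut (fixed); the other, clamp c, at either end, is still open.
- strap_a (a joint): hinge of the strap of the lower line's clamp at panel y = +72 mm: 0 shut, grows as it opens (rad, stop 2.4; at 1.57 it stands straight out of the board). Starts at 1.85 to 2.2; light friction holds it anywhere. At 0.15 its nose meets a sprung roller catch; 10 to 16 N on the tab snap it past, then it is held below 0.03. Only swung down, it lies at about 0.15.
- strap_a_tab (a point): middle of the outer face of the thumb tab (26 x 26 mm, 5 mm thick) at the free end of strap a, 64 mm from the hinge. Its axes are the panel's when shut, z out of the tab's outer face. Shut, it lies 34 mm down the slope from its pipe line, 45 mm out from the board. To shut, push the outer face round and press it towards the board.
- strap_a_hinge (a point): hinge axis of strap a (along panel y) at mid-width, 30 mm up the slope from its pipe line, 38 mm out from the board. Opening swings the tab out from the board and then up the slope. The strap's arch reaches 59 mm from the board when shut; standing open, the strap's end reaches up to 115 mm out.
- strap_b (a joint): hinge of the strap of the lower line's clamp at panel y = -72 mm: 0 shut, grows as it opens (rad, stop 2.4; at 1.57 it stands straight out of the board). Starts at 1.85 to 2.2; light friction holds it anywhere. At 0.15 its nose meets a sprung roller catch; 10 to 16 N on the tab snap it past, then it is held below 0.03. Only swung down, it lies at about 0.15.
- strap_b_tab (a point): middle of the outer face of the thumb tab (26 x 26 mm, 5 mm thick) at the free end of strap b, 64 mm from the hinge. Its axes are the panel's when shut, z out of the tab's outer face. Shut, it lies 34 mm down the slope from its pipe line, 45 mm out from the board. To shut, push the outer face round and press it towards the board.
- strap_b_hinge (a point): hinge axis of strap b (along panel y) at mid-width, 30 mm up the slope from its pipe line, 38 mm out from the board. Opening swings the tab out from the board and then up the slope. The strap's arch reaches 59 mm from the board when shut; standing open, the strap's end reaches up to 115 mm out.
- strap_c (a joint): hinge of the strap of the open clamp of the upper line: 0 shut, grows as it opens (rad, stop 2.4; at 1.57 it stands straight out of the board). Starts at 1.85 to 2.2; light friction holds it anywhere. At 0.15 its nose meets a sprung roller catch; 10 to 16 N on the tab snap it past, then it is held below 0.03. Only swung down, it lies at about 0.15.
- strap_c_tab (a point): middle of the outer face of the thumb tab (26 x 26 mm, 5 mm thick) at the free end of strap c, 64 mm from the hinge. Its axes are the panel's when shut, z out of the tab's outer face. Shut, it lies 34 mm down the slope from its pipe line, 45 mm out from the board. To shut, push the outer face round and press it towards the board.
- strap_c_hinge (a point): hinge axis of strap c (along panel y) at mid-width, 30 mm up the slope from its pipe line, 38 mm out from the board. Opening swings the tab out from the board and then up the slope. The strap's arch reaches 59 mm from the board when shut; standing open, the strap's end reaches up to 115 mm out.
- elbow: bystander: a bare copper 90-degree bend, about 150 x 110 mm, 43 mm high, lying flat. Its origin is at its underside.
- wrench: bystander: an open-ended wrench, 200 mm, lying. Its origin is at its underside mid-length.
- screwdriver: bystander: a black-handled screwdriver, 200 mm, lying. Its origin is at its underside mid-length.
- leak_spray: bystander: a white spray-fluid bottle, 62 mm diameter, 190 mm high, standing. Its origin is at its underside.
- flux_jar: bystander: a white jar with a black cap, 72 mm diameter, 70 mm high, standing. Its origin is at its underside.
- offcut: bystander: a plain copper tube offcut, 35 mm diameter, 80 mm high, standing on end. Its origin is at its underside.
- tape_measure: bystander: a black tape measure, 75 x 40 x 72 mm, standing. Its origin is at its underside.

How it is judged:
By the outcome, as a careful person would: the job done as asked, in the order asked, and still so for the second after the job is handed in, with the robot touching nothing.
It also fails if it takes over 69 s, if anything falls off the work surface, if the arm or the gripper's body presses on something with over 40 N, if the wrist force passes 120 N, or if a joint passes its speed limit or range.

ROBOT

A 6-joint arm with a two-finger parallel gripper is mounted at the origin on the work surface. World frame = base frame: x ahead of the robot, y to its left, z up, the work surface at z = 0. Lengths are in m, angles in rad, forces in N, time in s.
With the tool pointing down it reaches from about 0.15 to 0.775 m from the base axis. Payload 6.1 kg.
Tool frame: the origin (TCP) lies at the very end of the fingers, on their centre line; the grasp point (between the pads) lies 19 mm behind it (grip_point_offset is the distance from the TCP to the grasp point, in m); z points along the fingers, y is the line along which they close (so a half turn about z gives the same grasp; the last joint's range is limited). The gripper opens to 85 mm and grips with 20 to 120 N. Pads are 22 mm wide; open, the fingers measure 114 mm over their backs; the gripper's body (76 mm by 85 mm) begins 54 mm behind the grasp point. The pads swing forward as they close: fully open they stand 13 mm farther back than shut.
Start: joints at [1.143, 0.126, -0.04, 1.405, 0, 1.571], TCP at [0.218, 0.478, 0.231] pointing down, gripper open.
Joint ranges: [-2.72, 2.72], [-0.95, 1.95], [-1.27, 1.35], [-1.78, 2.02], [-1.46, 1.47], [-3.14, 3.14]. Speed limits (rad/s): [2.39, 2.39, 3.01, 3.14, 3.14, 3.14].

INTERFACE

Orientations are given as a unit quaternion [w, x, y, z].
In Python, from rig import * gives the robot as it stands. The module is installed in compiled form; this text tells all that it offers. Calls block until the motion is done:
- reach(position, orientation): joint-space move of the TCP to a pose.
- move_straight(position, v=0.15, orientation=None, force_limit=None): straight line of the TCP; orientation=None keeps the orientation; v is the mean speed in m/s. With force_limit (N) it stops when the force on the tool has changed by that much, and returns True; else False.
- goto_joints(angles): joint-space move.
- open_jaws() and grab(grip_force=None): open the fingers fully, or close them until they stop; grip_force is the grip in N (None keeps the last).
- dwell(seconds).
- inverse_kinematics(position, orientation): joint angles nearest the present ones, or None.
- state(): the state.
- get_image(name): name is "scene" or "side" or "wrist"; returns the picture (480x640x3 uint8, red, green, blue); there is no depth.
- camera_model(name): a dict with "fx", "fy", "cx", "cy" (pixels), "k1" (the pictures are not rectified: a ray, as slopes to the right and down, at radius r is drawn at 1 + k1 r^2 times it, then the intrinsics apply), "extrinsics" (4x4, takes a point from camera to world coordinates); the wrist camera has in their place "mount" (4x4, takes a point from camera to tool coordinates, whose origin is the TCP and whose axes are the flange's). Camera axes: x right, y up, looking along -z (the intrinsics and any distortion apply to the point x, -y, -z); pixel columns grow to the right and rows downward; lengths in m; the calibration is good to about 2 mm. A picture is of the moment at which its call begins: read the wrist's pose just before it. camera_model takes no time and is no camera call.
A pose or a line that the arm cannot do raises Unreachable and nothing moves.
- finish_job(): hands the job in; it is judged then, once.
Trained networks look in the newest picture that a camera, given by its name, has taken for a name from the list of things; names that differ only in an ending like _2 or _b are one class to them, and where a whole thing is asked for, a point or a joint stands for the part that bears it (a point fixed in the world has none). Each returns a list of dicts, best first, with "conf" (0 to 1); they miss things now and then, are a little off and sometimes report something else, mostly with a low value. They report only what shows in the picture. A call takes as long as a camera call.
- find_in(name, camera): "extent" ([left, top, right, bottom] in pixels, round what is visible of it).
- regions_of(name, camera): "mask" (480x640 bool, what is visible of it) and "extent" ([left, top, right, bottom] in pixels, round what is visible of it).
The state is a dict: "clock": time; "qpos": joint angles; "qd": joint speeds; "joint_torque": joint torques, N m; "tool_pos": TCP position; "orientation": TCP orientation; "contact_force": force on the tool from outside, world axes, zero at the start; "torque": the same for the moment, N m; "gripper_width": finger opening in m; "gripper_force": force on a finger pad.
Only numpy, scipy, OpenCV 4.12 (cv2) and the standard library are available. Lean on these libraries where they do the work, as an engineer would, in place of code of your own. Each camera call takes 0.05 s, during which the arm holds its last target. There are 200 camera calls.

## Working session

There is one attempt and no reset: what is moved stays moved. The work goes in short steps, each a Python script; the robot and the scene stay as the last script left them, time stands still between calls to the robot, and variables do not carry over. Pictures are saved under pics/ and viewed, at most 10 in all, crops included, and the job is handed in when it is done.

```bash
mkdir -p pics
cat > h.py <<'E'
from rig import *
import numpy as np, cv2
from scipy.spatial.transform import Rotation as R
def q2R(q): return R.from_quat([q[1],q[2],q[3],q[0]]).as_matrix()
def R2q(M): x=R.from_matrix(M).as_quat(); return [x[3],x[0],x[1],x[2]]
def cam(name):
    m=camera_model(name)
    if 'extrinsics' in m: T=np.array(m['extrinsics'])
    else:
        s=state(); W=np.eye(4); W[:3,:3]=q2R(s['orientation']); W[:3,3]=s['tool_pos']; T=W@np.array(m['mount'])
    return m,T
def proj(P,mT):
    m,T=mT; P=np.atleast_2d(P); p=(P-T[:3,3])@T[:3,:3]
    a=p[:,0]/-p[:,2]; b=-p[:,1]/-p[:,2]; f=1+m['k1']*(a*a+b*b)
    return np.c_[m['fx']*a*f+m['cx'],m['fy']*b*f+m['cy']]
def ray(uv,mT):
    m,T=mT; x=(uv[0]-m['cx'])/m['fx']; y=(uv[1]-m['cy'])/m['fy']; a,b=x,y
    for _ in range(20):
        f=1+m['k1']*(a*a+b*b); a,b=x/f,y/f
    d=T[:3,:3]@np.array([a,-b,-1]); return T[:3,3],d/np.linalg.norm(d)
def onz(uv,mT,z):
    o,d=ray(uv,mT); return o+d*(z-o[2])/d[2]
def save(n,im): cv2.imwrite('pics/'+n+'.png',cv2.cvtColor(im,cv2.COLOR_RGB2BGR))
E
python3 - <<'E'
from h import *
print(state())
for n in ['scene','side','wrist']:
    im=get_image(n); save(n+'0',im); m,T=cam(n); print(n,{k:m[k] for k in('fx','fy','cx','cy','k1')},T.round(3).tolist())
    for k in ['pipe','panel','strap_a','strap_a_tab','elbow','wrench','screwdriver','leak_spray','flux_jar','offcut','tape_measure']:
        r=find_in(k,n); print(' ',k,[(round(d['conf'],2),np.round(d['extent']).astype(int).tolist()) for d in r[:4]])
E
```

```text
{'clock': 0.0, 'qpos': array([ 1.14298526e+00,  1.26426928e-01, -4.06031600e-02,  1.40541261e+00,
       -1.26725799e-05,  1.57083016e+00]), 'qd': array([ 0.00107633,  0.00042982,  0.00074637, -0.00141027, -0.0003961 ,
       -0.00037591]), 'joint_torque': array([-9.02327592e-04, -4.35911286e+01,  3.52927566e+01,  1.71335076e-02,
        4.76183095e-05, -5.54707640e-06]), 'tool_pos': array([0.2176464 , 0.47731257, 0.23050608]), 'orientation': array([-1.68538864e-04,  2.12294486e-01,  9.77205390e-01, -8.05773250e-04]), 'contact_force': array([-0.22879646,  0.42682753, -0.00294297]), 'torque': array([0.03202527, 0.04040047, 0.01538156]), 'gripper_force': 0.0, 'gripper_width': 0.08547845966443142}
scene {'fx': 518.5360809031573, 'fy': 518.5360809031573, 'cx': 316.560574867552, 'cy': 238.41927215073946, 'k1': -0.010972049546370438} [[0.006, -0.596, 0.803, 1.447], [1.0, 0.022, 0.009, -0.02], [-0.023, 0.803, 0.596, 0.797], [0.0, 0.0, 0.0, 1.0]]
  pipe [(0.57, [443, 221, 502, 281])]
  panel [(0.22, [364, 216, 377, 255])]
  strap_a [(0.82, [362, 214, 379, 249]), (0.66, [294, 217, 307, 242])]
[... 812 characters left out ...]
, 405, 246]), (0.7, [353, 203, 407, 225])]
  wrench [(0.29, [304, 338, 341, 368])]
  screwdriver [(0.79, [380, 262, 446, 283])]
  leak_spray [(0.71, [149, 261, 182, 342])]
  flux_jar []
  offcut [(0.71, [141, 341, 160, 373])]
  tape_measure [(0.84, [301, 332, 344, 371])]
wrist {'fx': 423.05839746755385, 'fy': 423.05839746755385, 'cx': 317.76965391013863, 'cy': 235.5508254713225, 'k1': 0.012638329394096804} [[0.415, -0.864, -0.286, 0.146], [0.91, 0.394, 0.13, 0.511], [0.0, -0.314, 0.949, 0.373], [0.0, 0.0, 0.0, 1.0]]
  pipe [(0.96, [204, 393, 325, 463])]
  panel []
  strap_a []
  strap_a_tab []
  elbow []
  wrench []
  screwdriver []
  leak_spray []
  flux_jar []
  offcut []
  tape_measure []
```

View pics/scene0.png

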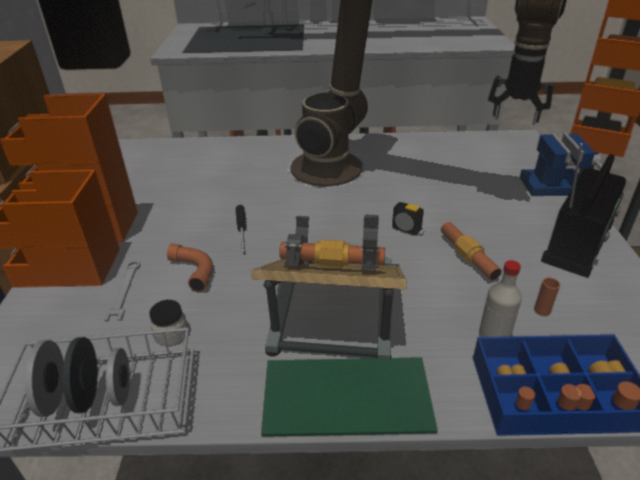

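View pics/side0.png

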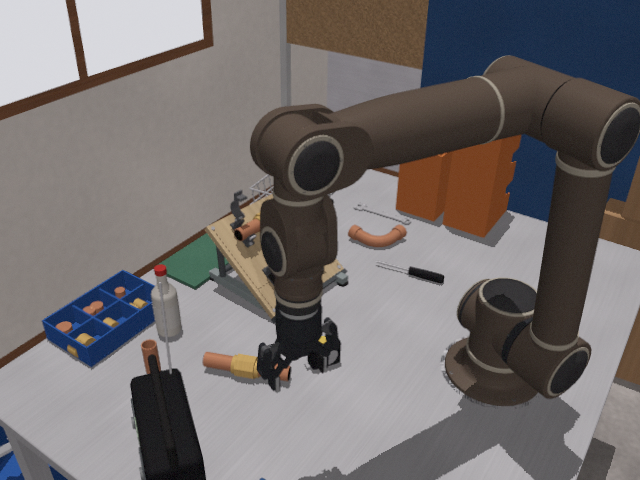

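The scene view shows the loose pipe with its nut at (468,250) and ends near (446,230) and (496,272). The panel slopes down towards the robot. Upper nut is at (332,253), with the open straps at (300,230) and (370,240). In the side view the pipe nut is at (246,367) and the upper pipe is near (250,228).

Run:
```python
from h import *
s=cam('scene'); d=cam('side')
for uv in [(446,230),(496,272),(468,248)]: print('pipe',onz(uv,s,0.03).round(3))
print('side', onz((246,367),d,.025).round(3))
print('upper nut approx', [onz((332,250),s,z).round(3) for z in (.15,.2,.25,.3)])
print('stand feet', onz((273,350),s,0.01).round(3), onz((386,350),s,0.01).round(3))
print('pan edge',onz((255,278),s,.27).round(3),onz((405,282),s,.27).round(3))
for n,u in dict(elbow=(200,270),spray=(500,335),jar=(168,340),offcut=(545,312),tape=(408,232),sd=(241,228)).items(): print(n,onz(u,s,0.0).round(3))
# candidate look poses
m=camera_model('wrist'); M=np.array(m['mount']); print(M.round(3).tolist())
```

```text
pipe [0.389 0.295 0.03 ]
pipe [0.555 0.374 0.03 ]
pipe [0.465 0.332 0.03 ]
side [0.461 0.337 0.025]
upper nut approx [array([0.615, 0.002, 0.15 ]), array([0.679, 0.   , 0.2  ]), array([ 0.743, -0.001,  0.25 ]), array([ 0.808, -0.003,  0.3  ])]
stand feet [ 0.753 -0.12   0.01 ] [0.759 0.103 0.01 ]
pan edge [ 0.836 -0.124  0.27 ] [0.853 0.107 0.27 ]
elbow [ 0.489 -0.313  0.   ]
spray [0.717 0.341 0.   ]
jar [ 0.712 -0.34   0.   ]
offcut [0.654 0.456 0.   ]
tape [0.353 0.207 0.   ]
sd [ 0.318 -0.233  0.   ]
[[0.0, 0.949, 0.314, 0.079], [1.0, -0.0, -0.0, 0.0], [-0.0, 0.314, -0.949, -0.142], [0.0, 0.0, 0.0, 1.0]]
```

View pics/wrist0.png

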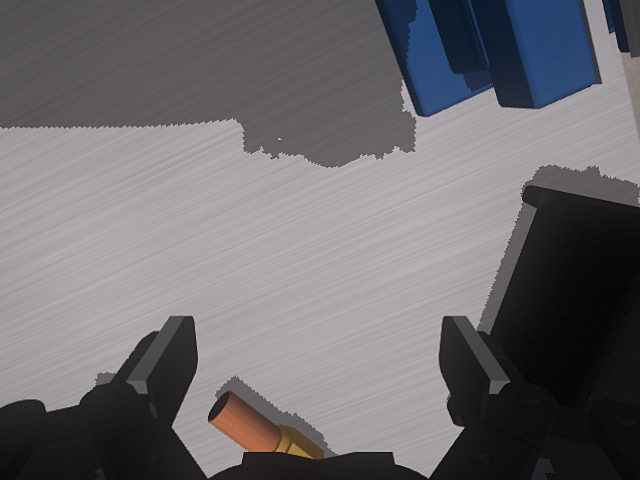

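Wrist view shows one pipe end at (235,415), cut off by the gripper. Next I'll take look poses facing the panel and over the pipe.

```bash
cat >> h.py <<'E'
def lookpose(campos, view, up):
    # tool pose so that the wrist camera is at campos looking along view, image up ~ up
    z=-np.array(view,float); z/=np.linalg.norm(z); x=np.cross(up,z); x/=np.linalg.norm(x); C=np.eye(4)
    C[:3,:3]=np.c_[x,np.cross(z,x),z]; C[:3,3]=campos
    T=C@np.linalg.inv(np.array(camera_model('wrist')['mount'])); return T[:3,3],R2q(T[:3,:3])
E
python3 - <<'E'
from h import *
c=np.array([.65,0,.17]); n=np.array([-.5736,0,.819])
for d in (.3,.35,.4):
  for up in ([1,0,0],[-1,0,0],[0,1,0],[0,-1,0]):
    for dy in (0,.1):
      cp=c+d*n+[0,dy,0]; p,q=lookpose(cp,c-cp,up); print(d,up,dy,p.round(3),inverse_kinematics(p,q) is not None)
def go(cp,tgt,up,name):
    p,q=lookpose(cp,np.array(tgt)-cp,up); 
    reach(p,q); mT=cam('wrist'); im=get_image('wrist'); save(name,im); np.savez(name,T=mT[1]); return mT
for up in ([-1,0,0],[0,1,0],[0,-1,0],[1,0,0]):
    try:
        mT=go(np.array([.42,.30,.36]),[.465,.332,.025],up,'wp'); print(up); break
    except Unreachable: pass
for r in regions_of('pipe','wrist')[:2]:
    m=r['mask']; ys,xs=np.nonzero(m); (cx,cy),wh,a=cv2.minAreaRect(np.c_[xs,ys].astype(np.float32)); print(r['conf'],r['extent'],cx,cy,wh,a)
    b=cv2.boxPoints(((cx,cy),wh,a)); e=sorted([(np.hypot(*(b[i]-b[(i+1)%4])),i) for i in range(4)])
    for L,i in e[:2]: print('end',onz((b[i]+b[(i+1)%4])/2,mT,.025).round(4))
    print('mid',onz((cx,cy),mT,.025).round(4))
print(state()['clock'])
E
```

```text
0.3 [1, 0, 0] 0 [0.544 0.    0.267] True
0.3 [1, 0, 0] 0.1 [0.539 0.044 0.276] True
0.3 [-1, 0, 0] 0 [ 0.595 -0.     0.303] True
0.3 [-1, 0, 0] 0.1 [0.591 0.056 0.308] True
0.3 [0, 1, 0] 0 [ 0.569 -0.031  0.285] True
0.3 [0, 1, 0] 0.1 [0.559 0.02  0.3  ] True
0.3 [0, -1, 0] 0 [0.57  0.031 0.285] True
0.3 [0, -1, 0] 0.1 [0.571 0.079 0.284] True
0.35 [1, 0, 0] 0 [0.515 0.    0.308] True
0.35 [1, 0, 0] 0.1 [0.511 0.051 0.315] True
0.35 [-1, 0, 0] 0 [ 0.566 -0.     0.344] True
0.35 [-1, 0, 0] 0.1 [0.563 0.062 0.347] True
0.35 [0, 1, 0] 0 [ 0.54  -0.031  0.326] True
0.35 [0, 1, 0] 0.1 [0.532 0.026 0.338] True
0.35 [0, -1, 0] 0 [0.541 0.031 0.326] True
0.35 [0, -1, 0] 0.1 [0.542 0.086 0.324] True
0.4 [1, 0, 0] 0 [0.487 0.    0.349] True
0.4 [1, 0, 0] 0.1 [0.484 0.057 0.354] True
0.4 [-1, 0, 0] 0 [ 0.537 -0.     0.385] True
0.4 [-1, 0, 0] 0.1 [0.535 0.066 0.388] True
0.4 [0, 1, 0] 0 [ 0.512 -0.031  0.367] True
0.4 [0, 1, 0] 0.1 [0.505 0.031 0.377] True
0.4 [0, -1, 0] 0 [0.512 0.031 0.367] True
0.4 [0, -1, 0] 0.1 [0.514 0.091 0.365] True
[-1, 0, 0]
0.64 [253.9, 108.2, 385.0, 360.2] 321.3445739746094 232.31756591796875 (258.0592956542969, 64.32138061523438) 69.22774505615234
end [0.3689 0.2994 0.025 ]
end [0.5653 0.3736 0.025 ]
mid [0.4623 0.3347 0.025 ]
3.075
```

Run:
```python
from h import *
c=np.array([.65,0,.17]); n=np.array([-.5736,0,.819])
for nm,dy,d in (('p1',.09,.38),('p2',-.09,.38)):
    cp=c+d*n+[0,dy,0]; p,q=lookpose(cp,c-cp,[1,0,0]); reach(p,q); dwell(.1)
    mT=cam('wrist'); save(nm,get_image('wrist')); np.savez(nm,T=mT[1])
    for k in('strap_a','strap_a_tab','strap_a_hinge','panel'):
        print(nm,k,[(round(r['conf'],2),np.round(r['extent']).tolist()) for r in find_in(k,'wrist')[:5]])
print(state()['clock'])
```

```text
p1 strap_a [(0.96, [353.0, 321.0, 415.0, 363.0]), (0.65, [195.0, 283.0, 234.0, 329.0]), (0.6, [237.0, 82.0, 291.0, 169.0])]
p1 strap_a_tab [(0.97, [192.0, 281.0, 235.0, 332.0])]
p1 strap_a_hinge [(0.78, [193.0, 284.0, 234.0, 330.0])]
p1 panel [(0.89, [124.0, 115.0, 458.0, 461.0]), (0.37, [582.0, 343.0, 623.0, 399.0]), (0.28, [351.0, 319.0, 416.0, 362.0])]
p2 strap_a [(0.88, [371.0, 305.0, 415.0, 348.0]), (0.71, [182.0, 123.0, 250.0, 192.0]), (0.69, [201.0, 307.0, 263.0, 346.0])]
p2 strap_a_tab [(0.7, [199.0, 305.0, 267.0, 344.0])]
p2 strap_a_hinge [(0.77, [199.0, 308.0, 266.0, 343.0]), (0.42, [368.0, 303.0, 417.0, 346.0]), (0.15, [182.0, 121.0, 250.0, 194.0])]
p2 panel [(0.78, [197.0, 134.0, 481.0, 463.0]), (0.18, [370.0, 304.0, 417.0, 349.0])]
11.9333
```

View pics/wp.png

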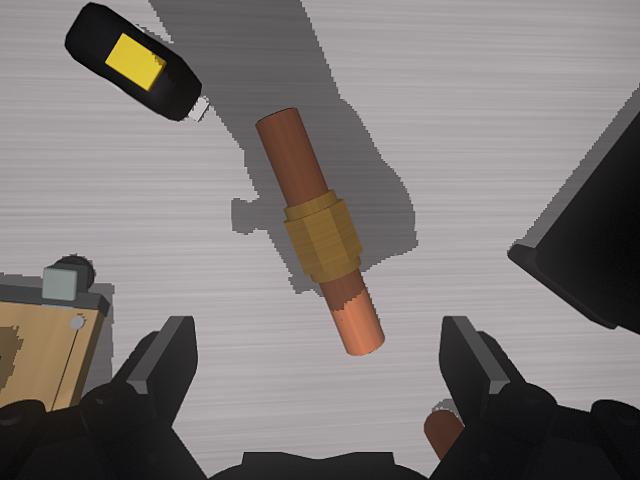

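View pics/p1.png

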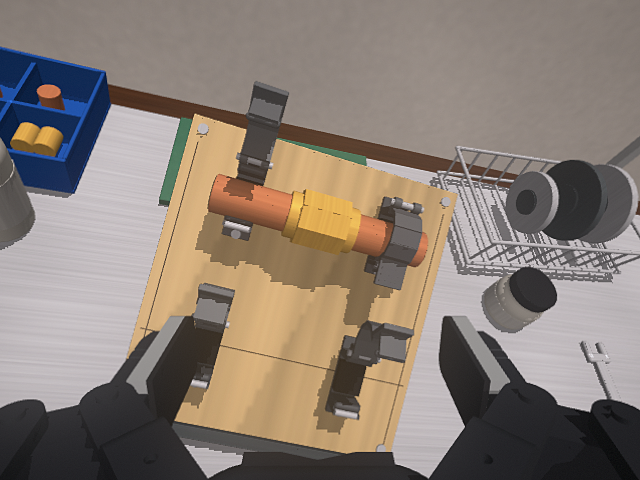

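View pics/p2.png

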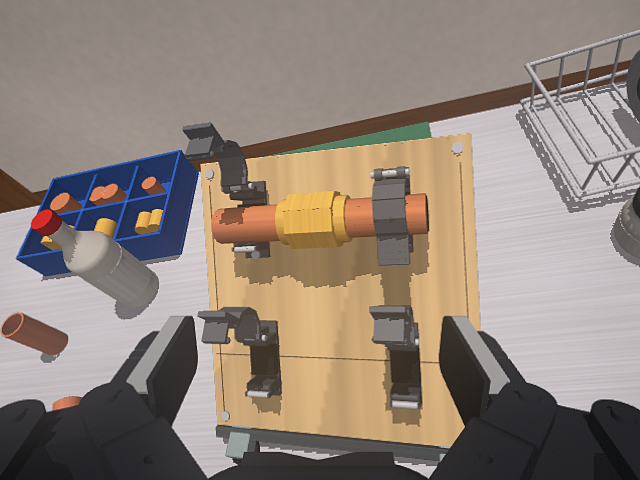

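wp shows the pipe from about (275,112) to (365,354) with the nut at (323,235). p1 and p2 show the panel corners, the lower-line clamps, and clamp c at the left (+y) of the upper line. I'll fit the panel pose from the corner and pipe pixels.

```bash
cat > fit.py <<'E'
from h import *
from scipy.optimize import least_squares
m=camera_model('wrist')
V={k:(m,np.load(k+'.npz')['T']) for k in('wp','p1','p2')}
V['scene']=cam('scene'); V['side']=cam('side')
a=onz((275,111),V['wp'],.0425); b=onz((366,355),V['wp'],.0425); 
print('pipe ends',a.round(4),b.round(4),np.linalg.norm(a-b),'mid',((a+b)/2).round(4),'yaw',np.arctan2(*(b-a)[[1,0]]))
print('nut top',onz((323,235),V['wp'],.05).round(4), 'cam',V['wp'][1][:3,3])
def PR(p):
    return R.from_euler('ZY',[p[3],-np.radians(35)+p[4]]).as_matrix()
def W(p,pts): return np.atleast_2d(pts)@PR(p).T+p[:3]
obs=[('p1',(.21,.14,0),(196,114)),('p1',(.21,-.14,0),(457,194)),('p1',(-.08,-.14,0),(391,452)),
('p2',(.21,.14,0),(202,163)),('p2',(.21,-.14,0),(470,134)),('p2',(-.08,.14,0),(217,427)),
('p1',(.14,0,.059),(324,221)),('p2',(.14,0,.059),(311,219)),('p1',(.14,.1,.0515),(217,183)),('p2',(.14,.1,.0515),(217,224)),('p1',(.14,-.1,.0515),(421,244)),('p2',(.14,-.1,.0515),(426,213))]
def res(p,raw=False):
    r=np.array([proj(W(p,o[1])[0],V[o[0]])[0]-o[2] for o in obs])
    return r if raw else r.ravel()
s=least_squares(res,[.6,0,.1,0,0],loss='soft_l1'); p=s.x; np.save('panel',p)
print(p.round(4)); print([(o[0],o[1],r.round(1).tolist()) for o,r in zip(obs,res(p,True))])
for k in('p1','p2','scene','side'):
    im=cv2.imread(f'pics/{k}0.png' if k[0]=='s' else f'pics/{k}.png')
    def L(pts,c=(255,255,0)):
        q=proj(W(p,np.array(pts)/1000.),V[k]); cv2.polylines(im,[np.round(q*8).astype(np.int32)],False,c,1,cv2.LINE_AA,3)
    L([(-80,-140,0),(210,-140,0),(210,140,0),(-80,140,0),(-80,-140,0)])
    for y in (-85,-59,59,85):
        for x0 in (0,140):
            L([(x0-40,y,0),(x0+38,y,0)],(0,0,255))
            L([(x0-19.5,y,16.5),(x0-19.5,y,32)],(0,255,0)); L([(x0+19.5,y,16.5),(x0+19.5,y,32)],(0,255,0))
    L([(0,-130,0),(0,130,0)])
    for dx in(-17.5,17.5): L([(140+dx,-100,34),(140+dx,100,34)],(255,0,255))
    cv2.imwrite(f'pics/{k}_f.png',im)
E
python3 fit.py
python3 - <<'E'
import cv2,numpy as np
a=cv2.imread('pics/p1_f.png')[90:470,100:500];b=cv2.imread('pics/p2_f.png')[90:470,100:500]
cv2.imwrite('pics/cmp.png',np.hstack([a,b]))
c=cv2.imread('pics/scene_f.png')[200:380,230:430];d=cv2.imread('pics/side_f.png')[170:350,180:380]
cv2.imwrite('pics/cmp2.png',np.hstack([cv2.resize(x,None,fx=2,fy=2) for x in(c,d)]))
E
```

```text
pipe ends [0.3711 0.299  0.0425] [0.5593 0.3689 0.0425] 0.20083475110641105 mid [0.4652 0.334  0.0425] yaw 0.3555130351961592
nut top [0.4612 0.3334 0.05  ] cam [0.41985998 0.29988868 0.36028614]
[ 0.571   0.0109  0.0664 -0.1265  0.0231]
[('p1', (0.21, 0.14, 0), [-0.5, 0.7]), ('p1', (0.21, -0.14, 0), [-2.4, -0.5]), ('p1', (-0.08, -0.14, 0), [-2.7, 7.9]), ('p2', (0.21, 0.14, 0), [2.2, 0.7]), ('p2', (0.21, -0.14, 0), [0.8, -0.8]), ('p2', (-0.08, 0.14, 0), [1.1, -3.9]), ('p1', (0.14, 0, 0.059), [0.7, -1.3]), ('p2', (0.14, 0, 0.059), [-1.3, -1.3]), ('p1', (0.14, 0.1, 0.0515), [-4.0, 6.4]), ('p2', (0.14, 0.1, 0.0515), [-2.3, 0.2]), ('p1', (0.14, -0.1, 0.0515), [3.6, 4.2]), ('p2', (0.14, -0.1, 0.0515), [0.6, -2.5])]
```

View pics/cmp.png

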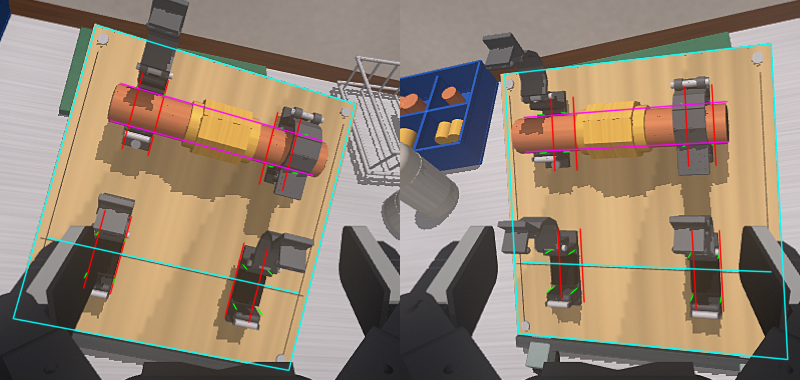

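View pics/cmp2.png

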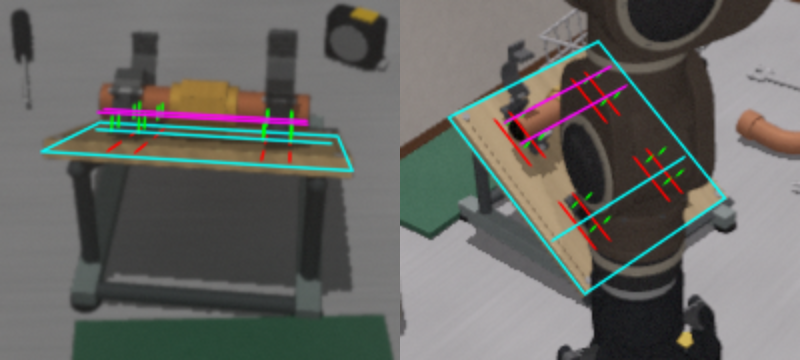

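The overlay fits the top and left edges well. My p1 bottom corner was a poor pick because the gripper hides it, and the scene view shows the fit is a few mm low. I'll refit with the screws, the scene and side points, and the lean fixed at 35°.

```bash
python3 - <<'E'
s=open('fit.py').read()
i=s.index('obs=['); j=s.index('def res')
s=s[:i]+"""obs=[('p1',(.21,.14,0),(196,114)),('p1',(.21,-.14,0),(457,194)),('p2',(.21,.14,0),(202,163)),('p2',(.21,-.14,0),(470,134)),('p2',(-.08,.14,0),(217,427)),
('p1','s++',(203,129)),('p1','s+-',(445,201.5)),('p1','s--',(381,449)),('p2','s++',(210,174)),('p2','s+-',(457.5,148)),('p2','s-+',(224,415)),
('scene',(.21,-.14,0),(253,272.5)),('scene',(.21,.14,0),(405,277.5)),('side',(.21,.14,0),(205,229))]
def pt(o,p):
    if o[1][0]!='s': return np.array(o[1])
    return np.array([(.21-p[4]) if o[1][1]=='+' else -.08+p[4],(1 if o[1][2]=='+' else -1)*(.14-p[5]),0])
"""+s[j:]
s=s.replace("-np.radians(35)+p[4]","-np.radians(35)").replace("W(p,o[1])[0]","W(p,pt(o,p))[0]").replace("[.6,0,.1,0,0]","[.6,0,.1,0,.012,.012]").replace("np.array([proj","np.array([(.7 if o[0][0]=='s' else 1)*(proj").replace("-o[2] for","-o[2]) for")
s+="""
# copper silhouette of the fixed upper pipe: fit centre of both edges
for k in('p1','p2'):
    im=cv2.imread(f'pics/{k}.png'); hsv=cv2.cvtColor(im,cv2.COLOR_BGR2HSV).astype(int)
    th=np.linspace(0,2*np.pi,73)
    for y in (.045,.093,-.045,-.093):
        ring=proj(W(p,np.c_[.14+.0175*np.cos(th),0*th+y,.034+.0175*np.sin(th)]),V[k]); ax=proj(W(p,[[.14,y-.01,.034],[.14,y+.01,.034]]),V[k])
        t=ax[1]-ax[0]; t/=np.linalg.norm(t); nn=np.array([-t[1],t[0]]); c=ax.mean(0); d=(ring-c)@nn
        off=np.arange(-40,40.1,.5); q=(c+off[:,None]*nn); h=np.array([hsv[int(round(v)),int(round(u))] for u,v in q])
        ok=((h[:,0]<12)&(h[:,1]>110)); o=off[ok]; print(k,y,'pred',d.min().round(1),d.max().round(1),'obs',(o.min(),o.max()) if len(o) else None, ok.sum()/2,'nn',nn.round(2))
"""
open('fit.py','w').write(s)
E
python3 fit.py
```

```text
pipe ends [0.3711 0.299  0.0425] [0.5593 0.3689 0.0425] 0.20083475110641105 mid [0.4652 0.334  0.0425] yaw 0.3555130351961592
nut top [0.4612 0.3334 0.05  ] cam [0.41985998 0.29988868 0.36028614]
[ 0.5682  0.0118  0.0679 -0.1277  0.0116  0.0114]
[('p1', (0.21, 0.14, 0), [-2.3, -0.2]), ('p1', (0.21, -0.14, 0), [0.4, 0.3]), ('p2', (0.21, 0.14, 0), [-1.9, 1.1]), ('p2', (0.21, -0.14, 0), [0.8, -0.6]), ('p2', (-0.08, 0.14, 0), [0.2, -2.3]), ('p1', 's++', [-0.6, 0.1]), ('p1', 's+-', [-0.1, 0.5]), ('p1', 's--', [-0.6, 0.0]), ('p2', 's++', [-0.1, -0.2]), ('p2', 's+-', [0.6, -0.1]), ('p2', 's-+', [1.6, 0.2]), ('scene', (0.21, -0.14, 0), [-1.4, -1.1]), ('scene', (0.21, 0.14, 0), [0.8, 2.1]), ('side', (0.21, 0.14, 0), [-0.1, -1.2])]
p1 0.045 pred -19.2 19.3 obs (np.float64(-18.0), np.float64(19.5)) 38.0 nn [ 0.27 -0.96]
p1 0.093 pred -19.6 19.7 obs (np.float64(-18.5), np.float64(20.5)) 39.5 nn [ 0.27 -0.96]
p1 -0.045 pred -18.5 18.6 obs (np.float64(-17.5), np.float64(19.5)) 37.0 nn [ 0.27 -0.96]
p1 -0.093 pred -18.2 18.3 obs (np.float64(-16.5), np.float64(-16.0)) 1.0 nn [ 0.27 -0.96]
p2 0.045 pred -18.2 18.3 obs (np.float64(-17.0), np.float64(18.5)) 36.0 nn [-0.06 -1.  ]
p2 0.093 pred -17.6 17.7 obs (np.float64(-16.0), np.float64(17.5)) 34.0 nn [-0.06 -1.  ]
p2 -0.045 pred -19.5 19.6 obs (np.float64(-18.5), np.float64(20.0)) 38.0 nn [-0.06 -1.  ]
p2 -0.093 pred -20.3 20.4 obs (np.float64(-19.0), np.float64(20.5)) 40.0 nn [-0.06 -1.  ]
```

The fit is now sub-millimetre consistent. Next: grasp, lift and bring the pipe over the lower line.

```bash
cat >> h.py <<'E'
try: PP=np.load('panel.npy')
except Exception: PP=np.zeros(6)
PRot=R.from_euler('ZY',[PP[3],-np.radians(35)]).as_matrix()
def P2W(v): return PRot@(np.array(v,float)/1000)+PP[:3]
def W2P(v): return PRot.T@(np.array(v)-PP[:3])*1000
def toolq(x,z):
    x=np.array(x,float); z=np.array(z,float); return R2q(np.c_[x,np.cross(z,x),z])
E
python3 - <<'E'
from h import *
yaw=.3555; u=np.array([np.cos(yaw),np.sin(yaw),0]); g=np.array([.4643,.3338,0])
best=None; q0=state()['qpos']
for s in(1,-1):
    qa=toolq(s*u,[0,0,-1]); qb=toolq(s*PRot[:,1],-PRot[:,2])
    ja=inverse_kinematics(g+[0,0,.1],qa); jb=inverse_kinematics(P2W([.3,0,164-19]),qb); jc=inverse_kinematics(P2W([.3,0,34-19]),qb)
    print(s,[None if j is None else np.round(j,2) for j in(ja,jb,jc)])
    if ja is None or jb is None or jc is None: continue
    c=abs(np.array(jb)-ja).max()+.5*abs(np.array(ja)-q0).max()
    if best is None or c<best[0]: best=(c,s,qa,qb)
_,s,qa,qb=best; np.savez('grasp',qa=qa,qb=qb); print('sign',s)
open_jaws(); reach(g+[0,0,.1],qa); move_straight(g+[0,0,.006],v=.15); print(state()['clock'])
grab(70); st=state(); print(st['gripper_width'],st['gripper_force'],st['tool_pos'],st['clock'])
move_straight(g+[0,0,.22],v=.25); st=state(); print(st['gripper_width'],st['contact_force'],st['clock'])
reach(P2W([.3,0,164-19]),qb); st=state(); print(W2P(st['tool_pos']).round(2),st['gripper_width'],st['clock'])
mT=cam('wrist'); save('held',get_image('wrist'))
E
```

```text
1 [array([ 0.62,  0.24, -0.19,  1.14,  0.  , -2.87]), array([ 0.14, -0.41, -0.76,  0.63, -0.15,  1.79]), array([ 0.09, -0.17, -0.85,  0.29, -0.12,  1.75])]
-1 [array([ 0.62,  0.24, -0.19,  1.14,  0.  ,  0.27]), array([ 0.14, -0.41, -0.76,  0.63, -0.15, -1.35]), array([ 0.09, -0.17, -0.85,  0.29, -0.12, -1.39])]
sign -1
15.35
0.048944802549886264 74.46030211576726 [0.46504932 0.33497018 0.00753981] 15.775
0.048677240897111305 [-0.6502695   0.56011709 -5.74213583] 16.7833
[-4.0000e-02  2.9000e-01  1.4477e+02] 0.04917774866524943 18.225
```

Run:
```python
from h import *
qb=np.load('grasp.npz')['qb']
h=move_straight(P2W([.5,0,34]),v=.15,force_limit=25); print(h,W2P(state()['tool_pos']).round(2),state()['contact_force'].round(1))
h=move_straight(P2W([.5,0,15.5]),v=.03,force_limit=12); st=state()
print(h,W2P(st['tool_pos']).round(2),(PRot.T@st['contact_force']).round(1),(PRot.T@st['torque']).round(2),st['clock'])
save('seat',get_image('side'))
```

```text
False [ 1.01  0.22 34.31] [ 0.4  0.6 -6.7]
True [ 0.69  0.04 18.89] [-0.3 -0.4  7.6] [ 0.04  0.62 -0.  ] 19.6917
```

Run:
```python
from h import *
def rep(t,h):
    st=state(); print(t,h,W2P(st['tool_pos']).round(2),(PRot.T@st['contact_force']).round(1),(PRot.T@st['torque']).round(2),round(st['clock'],2))
x,y,z=W2P(state()['tool_pos'])
for dx in (4,-4):
    h=move_straight(P2W([x+dx,y,z+.3]),v=.03,force_limit=7); rep(dx,h)
```

```text
4 True [ 0.66  0.03 18.89] [ 1.3 -0.2  5.3] [ 0.07  0.27 -0.02] 19.97
-4 False [-2.91  0.1  19.14] [ 0.2  0.2 -3.3] [ 0.18  0.49 -0.29] 20.22
```

Run:
```python
from h import *
def rep(t,h):
    st=state(); print(t,h,W2P(st['tool_pos']).round(2),(PRot.T@st['contact_force']).round(1),(PRot.T@st['torque']).round(2),round(st['clock'],2))
x,y,z=W2P(state()['tool_pos'])
h=move_straight(P2W([-2.2,0,14]),v=.03,force_limit=10); rep('down',h)
h=move_straight(P2W([-7,0,W2P(state()['tool_pos'])[2]]),v=.03,force_limit=8); rep('-x',h)
h=move_straight(P2W([5,0,W2P(state()['tool_pos'])[2]]),v=.03,force_limit=8); rep('+x',h)
```

```text
down True [-2.75  0.2  18.37] [-1.3 -1.1 11.5] [-0.03  0.84 -0.03] 20.43
-x False [-3.24  0.17 19.23] [ 6.9 -0.9  0.1] [-0.1  -0.7  -0.42] 20.68
+x True [-2.9   0.08 18.48] [0.2 0.6 0.5] [ 0.1   0.41 -0.07] 20.96
```

Run:
```python
from h import *
def rep(t,h):
    st=state(); print(t,h,W2P(st['tool_pos']).round(2),(PRot.T@st['contact_force']).round(1),round(st['clock'],2))
h=move_straight(P2W([-1.5,0,18]),v=.03,force_limit=12); rep('seat',h)
open_jaws(); rep('open',0)
move_straight(P2W([-1.5,0,150]),v=.2); rep('up',0)
q=state()['orientation']
c=P2W([60,-20,0])
cp=c+.36*PRot[:,2]; p,qq=lookpose(cp,c-cp,-PRot[:,1])
print(inverse_kinematics(p,qq), state()['qpos'].round(2))
mT=cam('wrist'); save('after',get_image('wrist')); np.savez('after',T=mT[1])
print([(round(r['conf'],2),np.round(r['extent']).tolist()) for r in find_in('pipe','wrist')[:3]])
```

```text
seat False [-2.87  0.08 18.36] [-3.4 -0.1 14.9] 21.21
open 0 [-1.77 -0.02 17.82] [-0.2  0.5  0. ] 21.67
up 0 [-2.0100e+00 -4.0000e-02  1.4942e+02] [ 0.2  0.4 -0. ] 22.48
[ 0.38565838 -0.24595597 -0.47595588  0.95073678 -0.57064909 -1.07159892] [ 0.14 -0.41 -0.75  0.66 -0.15 -1.35]
[(0.81, [270.0, 55.0, 358.0, 381.0])]
```

View pics/after.png

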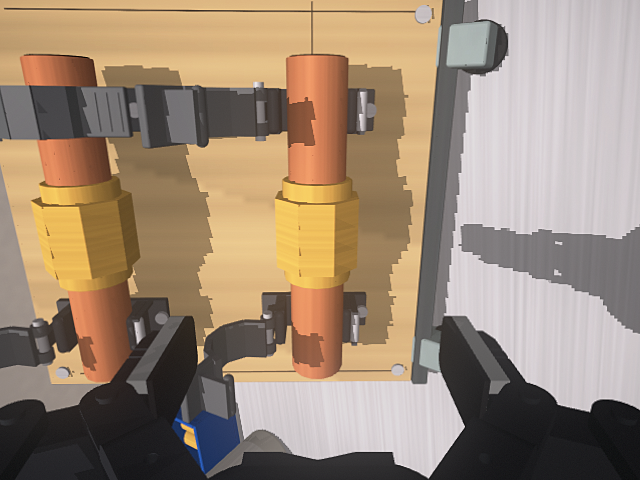

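The pipe lies in both saddles, with its nut at about (317,233), level with the upper nut at (85,235). Straps a and b and clamp c are still open. I'll check the y centring numerically, then shut strap a.

```bash
cat > strap.py <<'E'
from h import *
D=np.array([-1,0,1.5])
def way(x0,y0):
    w=[(x0+110,y0,140),(x0+110,y0,88),(x0+48,y0,88)]
    for t in(1.1,.8,.5): w.append((x0+30-62*np.cos(t)+(7+11*np.sin(t))*np.sin(t),y0,38+62*np.sin(t)+(7+11*np.sin(t))*np.cos(t)))
    w+= [(x0-36,y0,64),(x0-36,y0,45)]
    return [P2W(np.array(v)+D) for v in w]
def signs():
    for s in(1,-1):
        q=toolq(s*PRot[:,0],-PRot[:,2])
        yield s,q,[[inverse_kinematics(p,q) is not None for p in way(x0,y0)] for x0,y0 in((0,72),(0,-72),(140,72))]
def rep(t,h):
    st=state(); print(t,h,(W2P(st['tool_pos'])-D).round(1),(PRot.T@st['contact_force']).round(1),round(st['clock'],2))
def shut(x0,y0,q):
    w=way(x0,y0)
    reach(w[0],q); rep('above',0)
    h=move_straight(w[1],v=.15,force_limit=12); rep('behind',h)
    if h: return
    for i,p in enumerate(w[2:7]):
        h=move_straight(p,v=.12,force_limit=22); rep(f'arc{i}',h)
    h=move_straight(P2W(np.array([x0-36,y0,33])+D),v=.04,force_limit=32); rep('press',h)
    dwell(.15); rep('hold',0)
    move_straight(P2W(np.array([x0-40,y0,140])+D),v=.25); rep('off',0)
E
python3 - <<'E'
from strap import *
mT=(camera_model('wrist'),np.load('after.npz')['T'])
def iny(uv,z):
    o,d=ray(uv,mT); o=W2P(o); d=PRot.T@d; return (o+d*(z-o[2])/d[2]).round(1)
print('collars',iny((318,177),55.5),iny((318,287),55.5),'pipe end top',iny((318,54),51.5),iny((318,378),51.5),'upper collars',iny((78,183),55.5),iny((95,289),55.5))
S=list(signs()); print([(s,r) for s,q,r in S])
ok=[(s,q) for s,q,r in S if np.all(r)]
if ok:
    s,q=max(ok,key=lambda t:-abs(np.array(inverse_kinematics(way(0,72)[0],t[1]))-state()['qpos']).max()); print(s); np.save('sq',q)
    grab(20); shut(0,72,q); save('a',get_image('wrist'))
E
```

```text
collars [ -2.9 -37.4  55.5] [-3.  30.2 55.5] pipe end top [  -2.9 -101.    51.5] [-3.2 98.7 51.5] upper collars [130.4 -34.   55.5] [131.6  30.7  55.5]
[(1, [[True, True, True, True, True, True, True, True], [True, True, True, True, True, True, True, True], [True, True, True, True, True, True, True, True]]), (-1, [[True, True, True, True, True, True, True, True], [True, True, True, True, True, True, True, True], [True, True, True, True, True, True, True, True]])]
1
above 0 [109.6  71.9 139.9] [-0.6 -0.3 -0.8] 24.68
behind False [109.7  71.7  88. ] [ 0.3  0.4 -0.9] 25.18
arc0 False [49.  72.1 89.4] [ 0.8 -0.9  6. ] 25.84
arc1 False [ 16.9  72.3 101. ] [0.4 0.3 0.2] 26.27
arc2 False [-3.  71.9 92.4] [ 0.4 -0.2 -0. ] 26.6
arc3 False [-18.7  71.9  78.3] [ 0.1 -0.6  0.6] 26.93
arc4 False [-36.   71.9  64.1] [ 1.  -0.1  0.3] 27.27
press True [-36.   72.3  45.2] [-6.1 -3.  33. ] 27.82
hold 0 [-36.   72.3  45.3] [-5.6 -2.3 29.9] 27.98
off 0 [-39.6  72.3 139.6] [ 0.   0.  -0.7] 28.51
```

Run:
```python
from strap import *
q=np.load('sq.npy')
shut(0,-72,q)
move_straight(P2W([-40,0,190]),v=.3)
shut(140,72,q)
c=P2W([60,0,20]); cp=c+.36*PRot[:,2]+.03*PRot[:,1]; p,qq=lookpose(cp,c-cp,PRot[:,0]); reach(p,qq); dwell(.2)
save('end',get_image('wrist')); print(state()['clock'])
```

```text
above 0 [107.9 -71.9 138.5] [-0.5 -0.4 -0.5] 29.4
behind False [108.9 -70.9  87.8] [-0.8  0.1  0.6] 29.9
arc0 False [ 49.1 -71.9  89.4] [-0.2  1.2  6.6] 30.57
arc1 False [ 17.1 -72.  101. ] [-0.5  0.3  0.2] 31.0
arc2 False [ -2.7 -72.   92.5] [ 0.8 -0.1 -0.8] 31.32
arc3 False [-18.6 -72.   78.3] [0.8 1.4 0.6] 31.66
arc4 False [-36.  -72.   64.1] [ 0.6 -0.8  0.9] 32.0
press True [-35.9 -72.   45.1] [-7.4 -0.7 39. ] 32.55
hold 0 [-35.9 -72.   45.3] [-5.8 -1.7 33. ] 32.7
off 0 [-39.5 -72.  139.6] [-0.3 -0.7 -0.9] 33.23
above 0 [248.8  71.  139.4] [0.2 0.4 0.4] 34.84
behind False [249.5  71.9  88.4] [ 0.7 -0.6  0.6] 35.34
arc0 False [191.8  72.5  92.4] [ 0.5 -1.3 13.2] 36.01
arc1 False [157.6  72.2 101.8] [ 0.2  0.4 -0. ] 36.44
arc2 False [137.3  71.9  92.4] [-0.1 -0.6  0.2] 36.77
arc3 False [121.3  71.9  78.2] [-1.1  0.7  0.2] 37.1
arc4 False [104.2  72.2  64.5] [-2.   0.1  3.5] 37.44
press True [104.2  72.2  53.4] [-5.  -1.7 19.5] 37.9
hold 0 [104.2  72.2  53.4] [-4.6 -1.  21. ] 38.05
off 0 [101.   72.2 140.5] [ 0.   0.4 -0.2] 38.56
39.3917
```

View pics/end.png

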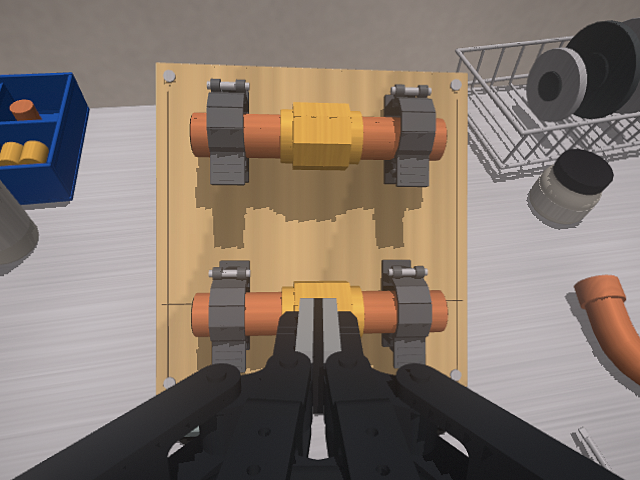

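Straps a and b look shut: the tip reached 45 mm, and they lie flat at (229,300) and (405,300). Strap c stopped at 53 mm, so it's still on its catch. I'll press it again, nearer the free end of the tab and harder.

Run:
```python
from strap import *
q=np.load('sq.npy')
reach(P2W(np.array([99,72,120])+D),q); move_straight(P2W(np.array([99,72,66])+D),v=.15,force_limit=15); rep('near',0)
h=move_straight(P2W(np.array([99,72,30])+D),v=.04,force_limit=60); rep('press',h)
dwell(.2); rep('hold',0)
move_straight(P2W(np.array([99,72,140])+D),v=.25)
# touch-check, lightly: where does the tab lie now?
h=move_straight(P2W(np.array([99,72,66])+D),v=.2); h=move_straight(P2W(np.array([99,72,35])+D),v=.03,force_limit=5); rep('touch c',h)
move_straight(P2W(np.array([99,72,140])+D),v=.25); rep('off',0)
```

```text
near 0 [98.7 72.  66.9] [ 0.6 -0.2 -0.3] 40.51
press True [99.9 72.3 53.1] [-8.8 -3.2 27.8] 41.04
hold 0 [99.9 72.3 53.1] [-7.  -2.7 26.6] 41.24
touch c True [99.5 72.1 53.6] [-0.4 -0.6  7.7] 42.84
off 0 [ 99.5  72.2 140.4] [ 0.3 -0.2 -1. ] 43.34
```

Run:
```python
from strap import *
q=np.load('sq.npy')
move_straight(P2W(np.array([99,-72,140])+D),v=.3); move_straight(P2W(np.array([99,-72,68])+D),v=.2)
h=move_straight(P2W(np.array([99,-72,35])+D),v=.03,force_limit=5); rep('touch fixed',h)
move_straight(P2W(np.array([99,-72,140])+D),v=.3)
move_straight(P2W(np.array([-36,-72,140])+D),v=.3); move_straight(P2W(np.array([-36,-72,64])+D),v=.2)
h=move_straight(P2W(np.array([-36,-72,35])+D),v=.03,force_limit=5); rep('touch b',h)
move_straight(P2W(np.array([-36,-72,140])+D),v=.3);rep('off',0)
```

```text
touch fixed True [ 99.3 -72.   53.9] [-0.8  0.3  7. ] 45.1
touch b True [-35.9 -72.   45.6] [-1.7  0.  18.5] 47.33
off 0 [-35.  -72.  140.5] [-0.1 -0.1 -0.2] 47.8
```

Run:
```python
from strap import *
move_straight(P2W(np.array([140,0,140])+D),v=.35); move_straight(P2W(np.array([140,0,78])+D),v=.25)
h=move_straight(P2W(np.array([140,0,50])+D),v=.03,force_limit=5); rep('touch upper nut (59-61 expected)',h)
move_straight(P2W(np.array([140,0,110])+D),v=.3); move_straight(P2W(np.array([0,0,78])+D),v=.35)
h=move_straight(P2W(np.array([0,0,50])+D),v=.03,force_limit=5); rep('touch lower nut',h)
move_straight(P2W(np.array([0,0,130])+D),v=.3); rep('off',0)
```

```text
touch upper nut (59-61 expected) True [140.   0.  60.] [-0.8 -0.3  7.7] 49.53
touch lower nut True [ 0.3 -0.  60. ] [-0.7 -1.   7.2] 51.04
off 0 [  1.3   0.3 130.8] [-0.4 -0.4 -0.5] 51.42
```

The nuts touch at 60 mm on both lines, so the frame is right and the pipe is seated. I'll check the upper tabs' height in the saved pictures against predictions for shut and 0.15 rad; this costs no robot time.

Run:
```python
from strap import *
m=camera_model('wrist'); M=np.array(m['mount'])
c=P2W([60,0,20]); cp=c+.36*PRot[:,2]+.03*PRot[:,1]; p,qq=lookpose(cp,c-cp,PRot[:,0])
W=np.eye(4); W[:3,:3]=q2R(qq); W[:3,3]=p; E=(m,W@M); P1=(m,np.load('p1.npz')['T'])
def tab(x0,y,t,e):  # strap point e mm from hinge on the tab's outer face
    return P2W(np.array([x0+30-e*np.cos(t)+7*np.sin(t),y,38+e*np.sin(t)+7*np.cos(t)])+D)
im=cv2.imread('pics/end.png',0).astype(int); i1=cv2.imread('pics/p1.png',0).astype(int)
for nm,x0,y in(('a',0,72),('b',0,-72),('c',140,72),('fix',140,-72)):
    a,b=[proj(tab(x0,y,t,77),E)[0] for t in(0,.15)]
    u=int(a[0]); r=int(a[1]); col=im[r-25:r+22,u-4:u+5].mean(1).round().astype(int)
    print(nm,'edge row shut',a.round(1),'at .15',b.round(1)); print('  rows',r-25,col.tolist())
print('p1 fix',proj(tab(140,-72,0,77),P1)[0].round(1),proj(tab(140,-72,.15,77),P1)[0].round(1))
```

```text
a edge row shut [228.1 374.8] at .15 [226.2 377.2]
  rows 349 [96, 97, 87, 94, 96, 96, 96, 95, 96, 97, 86, 93, 96, 97, 85, 61, 47, 44, 46, 46, 45, 45, 45, 44, 43, 43, 42, 42, 42, 43, 43, 44, 43, 43, 43, 43, 43, 42, 41, 41, 39, 39, 38, 36, 36, 37, 36]
b edge row shut [409.7 369.9] at .15 [414.1 372.1]
  rows 344 [94, 94, 94, 85, 92, 93, 93, 93, 93, 93, 85, 90, 92, 92, 92, 92, 91, 93, 87, 75, 53, 44, 45, 45, 46, 39, 39, 40, 43, 43, 42, 39, 39, 39, 40, 41, 42, 43, 43, 42, 42, 42, 42, 41, 40, 39, 37]
c edge row shut [228.2 194.4] at .15 [226.3 190.3]
  rows 169 [101, 102, 103, 90, 102, 102, 101, 102, 102, 102, 104, 82, 104, 104, 103, 44, 89, 105, 103, 102, 102, 102, 102, 102, 103, 102, 102, 102, 103, 103, 103, 103, 103, 104, 103, 103, 103, 103, 104, 104, 104, 104, 104, 104, 104, 104, 105]
fix edge row shut [409.6 195.8] at .15 [414. 192.]
  rows 170 [97, 96, 97, 98, 79, 99, 97, 97, 96, 96, 97, 97, 88, 97, 100, 90, 39, 115, 109, 108, 107, 108, 108, 108, 108, 108, 108, 108, 108, 109, 109, 109, 109, 109, 109, 109, 109, 106, 123, 117, 153, 167, 165, 164, 165, 165, 165]
p1 fix [382.9 293.5] [387.4 293.5]
```

Run:
```python
from strap import *
m=camera_model('wrist'); M=np.array(m['mount'])
c=P2W([60,0,20]); cp=c+.36*PRot[:,2]+.03*PRot[:,1]; p,qq=lookpose(cp,c-cp,PRot[:,0])
W=np.eye(4); W[:3,:3]=q2R(qq); W[:3,3]=p; E=(m,W@M); P1=(m,np.load('p1.npz')['T'])
for n,v in dict(TL=(210,140,0),TR=(210,-140,0),nut_up=(165,0,34),nut_dn=(115,0,34),hc=(170,72,38),hf=(170,-72,38),ha=(30,72,38),hb=(30,-72,38)).items(): print(n,proj(P2W(np.array(v)+(D if v[2] else 0)),E)[0].round(1))
print('hinge p1 fix',proj(P2W(np.array((170,-72,38))+D),P1)[0].round(1))
print(state()['clock'])
```

```text
TL [155.5  63.2]
TR [466.7  73.4]
nut_up [319.3 108.2]
nut_dn [319.3 169.5]
hc [229.3  98. ]
hf [407.2 102.7]
ha [229.4 274.6]
hb [407.1 273.3]
hinge p1 fix [401.6 213.2]
51.425
```

Run:
```python
from strap import *
move_straight(P2W(np.array([108,72,135])+D),v=.35); move_straight(P2W(np.array([108,72,66])+D),v=.25)
h=move_straight(P2W(np.array([108,72,30])+D),v=.04,force_limit=50); rep('press',h); dwell(.2); rep('hold',0)
move_straight(P2W(np.array([104,72,150])+D),v=.3)
c=P2W([100,0,20]); cp=c+.33*PRot[:,2]; p,qq=lookpose(cp,c-cp,PRot[:,0]); reach(p,qq); dwell(.3)
E=cam('wrist'); g=get_image('wrist'); save('end2',g); np.savez('end2',T=E[1]); g=cv2.cvtColor(g,cv2.COLOR_RGB2GRAY).astype(int)
print(state()['clock'])
for nm,x0,y in(('a',0,72),('b',0,-72),('c',140,72),('fix',140,-72)):
    f=lambda e,t,n:proj(P2W(np.array([x0+30-e*np.cos(t)+n*np.sin(t),y,38+e*np.sin(t)+n*np.cos(t)])+D),E)[0].round(1).tolist()
    a=f(77,0,7); u=int(a[0]); print(nm,'shut',a,'.15',f(77,.15,7),'hinge',f(0,0,0))
    r=int(a[1]); col=g[max(0,r-24):r+16,u-4:u+5].mean(1); print('  ',r-24,col.round().astype(int).tolist())
    for yy in(r-16,r-20): print('  row',yy,g[yy,u-26:u+27].tolist())
```

```text
press True [109.1  72.3  53.4] [-5.3 -1.9 20.9] 52.9
hold 0 [109.2  72.3  53.4] [-5.3 -1.8 22.4] 53.1
54.4417
a shut [217.6, 443.3] .15 [213.7, 448.7] hinge [220.1, 332.9]
   419 [34, 35, 34, 34, 34, 33, 33, 33, 33, 33, 32, 33, 36, 38, 36, 37, 37, 37, 36, 36, 36, 36, 36, 36, 35, 36, 36, 35, 36, 35, 36, 35, 35, 35, 35, 35, 35, 36, 36, 36]
  row 427 [35, 32, 32, 29, 38, 53, 85, 108, 24, 25, 29, 28, 29, 32, 28, 33, 31, 28, 32, 31, 31, 31, 31, 31, 30, 31, 29, 29, 38, 38, 38, 36, 37, 38, 36, 38, 37, 38, 37, 38, 37, 37, 37, 36, 37, 39, 40, 38, 37, 38, 38, 37, 37]
  row 423 [35, 37, 36, 36, 35, 37, 35, 35, 37, 35, 34, 34, 34, 31, 32, 30, 32, 30, 30, 28, 33, 30, 31, 32, 31, 32, 32, 28, 39, 40, 37, 36, 37, 36, 38, 36, 36, 36, 37, 37, 38, 36, 38, 36, 38, 37, 37, 39, 38, 39, 40, 37, 39]
b shut [419.4, 443.4] .15 [423.4, 448.8] hinge [416.9, 333.0]
   419 [32, 31, 31, 31, 31, 30, 30, 30, 29, 30, 30, 29, 30, 29, 29, 29, 31, 36, 36, 35, 35, 35, 35, 36, 35, 35, 33, 34, 34, 35, 35, 35, 35, 35, 34, 35, 34, 36, 36, 35]
  row 427 [37, 37, 36, 37, 37, 37, 36, 36, 35, 35, 34, 34, 35, 36, 33, 35, 35, 36, 
[... 1258 characters left out ...]
 100, 100, 101, 101, 101, 100, 100, 102, 95, 61, 112, 110, 108, 109, 109, 109, 109, 109, 109, 109, 109, 110, 109, 109, 108, 114, 129, 126, 144, 159, 157, 156, 157, 157, 157]
  row 231 [101, 102, 102, 103, 103, 104, 103, 105, 108, 64, 65, 96, 102, 102, 89, 96, 101, 100, 100, 99, 100, 101, 100, 100, 100, 100, 101, 100, 101, 101, 102, 100, 102, 101, 101, 100, 100, 100, 101, 100, 99, 102, 101, 100, 100, 97, 94, 152, 176, 169, 168, 165, 164]
  row 227 [48, 59, 63, 63, 63, 62, 63, 63, 64, 49, 68, 96, 102, 102, 102, 101, 100, 101, 100, 100, 100, 100, 101, 101, 100, 101, 100, 101, 100, 100, 100, 100, 101, 100, 100, 100, 101, 100, 101, 101, 98, 100, 100, 99, 100, 97, 93, 153, 176, 169, 167, 167, 163]
```

```bash
python3 -c "
from rig import *
print(finish_job())"
```

```text
the job is handed in; nothing more can be done
None
```

I handed the job in at about 54 s on the robot clock: the pipe is down in both lower saddles with its nut within about 1.5 mm of midway, and straps a, b and c measured shut, though strap c's tab sits about 8 mm higher than the given geometry predicts and I judged it shut because it matches the fixed shut clamp by touch and in the camera view.

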